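# Weigh a dish of ore samples, tip them out, and weigh the empty dish

### The job

Weigh the mineral samples by difference: stand the dish with all four pieces in it on the middle of the balance pan and let go of it for a second or two, then take it by the handle again, tip all the pieces out into the blue tray, and stand the empty dish upright on the middle of the pan once more and let go. Leave the bottles, beaker, jar and brass weight where they are.

Things in the scene. Friction and masses are not known exactly. Their poses are not given: they have to be found in the camera images.
- dish: White porcelain casserole dish, 0.13 to 0.2 kg: open flared round bowl, foot 54 mm and rim 124 mm across, 42 mm tall, 4 mm walls leaning out 40 degrees from vertical, inner floor 5 mm above the underside, black handle along its own -x. Origin: centre of the underside; z up through the mouth. Starts upright on the bench between balance and tray, handle roughly towards the robot.
- dish_grip (a point): Middle of the dish's handle, on its centre line, 85 mm along -x and 34 mm above the dish's origin; axes as the dish's. The handle is a straight level octagonal bar, 22 mm across flats (flats at sides, top, bottom and at 45 degrees), from 56 to 135 mm from the dish's axis. Pieces leave the dish once it leans some 80 to 95 degrees.
- balance: White top-loading balance fixed to the bench: body 210 mm deep (x from -110 to +100 mm), 180 mm wide, 38 mm tall, dark display and two keys at its -x end; round steel pan 130 mm across, its flat top 60 mm above the bench, rigid. Origin on the bench under the pan's centre; +x away from the display.
- pan_top (a point): Centre of the top face of the balance's pan, 60 mm above the bench.
- tray: Blue open sorting tray fixed to the bench, 200 x 200 mm outside, 30 mm tall, walls and floor 4 mm thick. Origin: centre of its underside; x and y along its sides. Balance and tray may be on either side.
- ore1: One of four chunky mineral pieces, a faceted lump 18 mm across and 16 mm tall, 14 g, rust red; origin at the centre of its underside as it stands at the start. It starts loose on the inner floor of the dish.
- ore2: One of four chunky mineral pieces, a faceted lump 18 mm across and 16 mm tall, 14 g, green; origin at the centre of its underside as it stands at the start. It starts loose on the inner floor of the dish.
- ore3: One of four chunky mineral pieces, a faceted lump 18 mm across and 16 mm tall, 14 g, ochre yellow; origin at the centre of its underside as it stands at the start. It starts loose on the inner floor of the dish.
- ore4: One of four chunky mineral pieces, a faceted lump 18 mm across and 16 mm tall, 14 g, slate grey; origin at the centre of its underside as it stands at the start. It starts loose on the inner floor of the dish.
- dropper: Bystander: amber dropper bottle, 32 mm across, 75 mm tall; origin at the centre of its underside.
- dye: Bystander: blue dye bottle with white cap, 36 mm across, 65 mm tall; origin at the centre of its underside.
- weight: Bystander: brass calibration weight with a knob, 32 mm across, 42 mm tall; origin at the centre of its underside.
- beaker: Bystander: green glass beaker, 52 mm across, 70 mm tall; origin at the centre of its underside.
- jar: Bystander: glass jar with red lid, 52 mm across, 60 mm tall; origin at the centre of its underside. The five bystanders stand in a row on the far side of the work area, behind them a wire test-tube rack fixed to the bench.

How it is judged (in metres and radians):
On the way, in this order (a step that is already met when the one before it is completed fails the run):
1. The dish with all four pieces in it stands upright and released on the balance pan (dish axis within 35 mm of the pan's centre) for 0.6 s (horizontal distance between dish and pan_top below 0.035 m and angle between dish's own z axis and vertical below 0.1 rad and z of dish in the frame of pan_top between -0.006 and 0.006 m and linear speed of dish below 0.03 m/s and contact force between the fingers and dish below 0.05 N and distance between each of ore1, ore2, ore3, ore4 and dish below 0.06 m), for 0.6 s.
2. The dish is tipped (leaning over 35 degrees) and all four pieces are in the tray (x of ore1 in the frame of tray between -0.1 and 0.1 m and y of ore1 in the frame of tray between -0.1 and 0.1 m and z of each of ore1, ore2, ore3, ore4 in the frame of tray below 0.035 m and x of ore2 in the frame of tray between -0.1 and 0.1 m and y of ore2 in the frame of tray between -0.1 and 0.1 m and x of ore3 in the frame of tray between -0.1 and 0.1 m and y of ore3 in the frame of tray between -0.1 and 0.1 m and x of ore4 in the frame of tray between -0.1 and 0.1 m and y of ore4 in the frame of tray between -0.1 and 0.1 m and angle between dish's own z axis and vertical above 0.6 rad), for 0.05 s.
At the end, for the whole second after the job is handed in: All four pieces lie at rest in the tray, within its outline and below its rim; the empty dish stands released, at rest and upright (within 0.1 rad) on the pan, its axis within 35 mm of the pan's centre (horizontal distance between dish and pan_top below 0.035 m and angle between dish's own z axis and vertical below 0.1 rad and z of dish in the frame of pan_top between -0.006 and 0.006 m and linear speed of dish below 0.03 m/s and contact force between the fingers and dish below 0.05 N and x of ore1 in the frame of tray between -0.1 and 0.1 m and y of ore1 in the frame of tray between -0.1 and 0.1 m and z of each of ore1, ore2, ore3, ore4 in the frame of tray below 0.035 m and x of ore2 in the frame of tray between -0.1 and 0.1 m and y of ore2 in the frame of tray between -0.1 and 0.1 m and x of ore3 in the frame of tray between -0.1 and 0.1 m and y of ore3 in the frame of tray between -0.1 and 0.1 m and x of ore4 in the frame of tray between -0.1 and 0.1 m and y of ore4 in the frame of tray between -0.1 and 0.1 m and linear speed of each of ore1, ore2, ore3, ore4 below 0.05 m/s); the robot touches nothing.
It fails at once if A bottle, the beaker, the jar or the brass weight is moved by more than 30 mm (distance of any of dropper, dye, weight, beaker, jar from where it was at the start of the episode above 0.03 m).
It also fails if it takes over 72 s, if anything falls off the work surface, if the arm or the gripper's body presses on something with over 40 N, if the wrist force passes 120 N, or if a joint passes its speed limit or range.

### The arm

A 6-joint arm with a two-finger parallel gripper is mounted at the origin on the work surface. World frame = base frame: x ahead of the robot, y to its left, z up, the work surface at z = 0. Lengths are in mm, angles in rad, forces in N, time in s.
With the tool pointing down it reaches from about 350 to 925 mm from the base axis. Payload 6.4 kg.
Tool frame: the origin (TCP) lies between the finger pads; the fingertips stand 22 mm ahead of it and the grasp point (between the pads) lies 3 mm ahead of it; z points along the fingers, x is the direction in which the jaws open and shut, and the axes are right-handed (so a half turn about z gives the same grasp; the last joint's range is limited). The gripper opens to 85 mm and grips with 20 to 120 N. Pads are 22 mm wide; open, the fingers measure 114 mm over their backs; the gripper's body (76 mm by 85 mm) begins 54 mm behind the grasp point. The pads swing forward as they close: fully open they stand 13 mm farther back than shut.
Start: joints at [1.083, 0.245, 1.558, -0, 1.339, -0.174], TCP at [200.636, 618.271, 253.29] pointing down, gripper open.
Joint ranges: [-3.13, 3.13], [-1.02, 2.26], [0.13, 2.54], [-0.95, 4.09], [0.21, 2.88], [-2.74, 2.74]. Speed limits (rad/s): [2.57, 2.57, 3.14, 3.14, 3.14, 3.14].

### API

Orientations are given as a unit quaternion [w, x, y, z].
In Python, from bench import observe, get_image, camera_info, manip gives the robot as it stands.
- The arm moves only by the shell command python3 -m crank 'ROWS' [OPENING] [FORCE]. ROWS is a JSON object of lists of equal length, an entry for each row: "slide": the shift along the tool's x, y, z each as a share of 30 mm, from -1 to 1, a list of three; "turn": the turn, a rotation vector about the tool's x, y, z each as a share of 0.12 rad, from -1 to 1, a list of three. In form: {"slide": [[dx, dy, dz], ...], "turn": [[wx, wy, wz], ...]}. A call has 1 to 20 rows; each row shifts and turns the pose as measured when the row begins, along the tool's axes as they then stand; what a row does not reach is not made up. A row lasts 1/8 s, in which the tool goes at most 62.5 mm and 10.7 degrees, less where a joint would pass 70% of its speed; a pose out of reach is approached as far as the arm can. A call with a number of a shift or a turn outside -1 to 1 is refused whole. A call with a gripper value outside its range is refused whole. OPENING is the gripper command: -1 is shut, 1 is fully open, values between are in proportion, set as the call begins (- or left out, the last holds). The fingers move at their own pace and stop on an object; FORCE is the grip in N (left out, the last holds). Time passes only in rows, so rows that do not move let the fingers close. It gives the time, the measured TCP pose, the force and the opening at its end, in the units of the state.
- observe(): the state, without advancing time (a new reading comes with each control period).
- get_image(name): name is "side" or "top" or "wrist"; returns the picture (420x560x3 uint8, red, green, blue); there is no depth.
- camera_info(name): a dict with "fx", "fy", "cx", "cy" (pixels), "rvec" (rotation vector, rad) and "tvec" (3), from world to camera coordinates, as OpenCV has them; the wrist camera has in their place "tool_from_camera" (4x4, takes a point from camera to tool coordinates, whose origin is the TCP and whose axes are the tool frame's). Camera axes: x right, y down, z forward; pixel columns grow to the right and rows downward; lengths in mm; the calibration is good to about 2 mm. A picture is of the moment at which its call begins: read the wrist's pose just before it. camera_info takes no time and is no camera call.
- manip.finish_job(): hands the job in, once; it reports no verdict.
The state is a dict: "t": time; "joint_positions": joint angles; "joint_vel": joint speeds; "effort": joint torques, N m; "position": TCP position; "tcp_rot": TCP orientation; "ft_force": force on the tool from outside, world axes, zero at the start; "wrist_torque": the same for the moment, N m; "grip_width": opening from 0.0 (shut) to 1.0 (fully open).
Only numpy, scipy, OpenCV 4.12 (cv2) and the standard library are available. Lean on these libraries where they do the work, as an engineer would, in place of code of your own. Each camera call takes 0.05 s, during which the arm holds its last target. There are 200 camera calls.

## Working session

There is one attempt and no reset: what is moved stays moved. The work goes in short steps, Python scripts to look and compute and a shell command to move; the robot and the scene stay as the last step left them, time stands still between calls to the robot, and variables do not carry over. Pictures are saved under pics/ and viewed, about 8 in all and at most 12, crops included, and the job is handed in when it is done.

```bash
ls; mkdir -p pics; python3 - <<'E'
from bench import *
import cv2,numpy as np
print(observe())
for n in ("top","side"):
    im=get_image(n); cv2.imwrite(f"pics/{n}0.png",im[:,:,::-1]); c=camera_info(n); print(n,c)
    R=cv2.Rodrigues(np.array(c['rvec'],float))[0]; print(-R.T@np.array(c['tvec']))
print(camera_info("wrist"))
E
```

```text
pics
{'t': 0.0, 'joint_positions': array([ 1.08290696e+00,  2.45831634e-01,  1.55904749e+00, -5.78296761e-06,
        1.33868751e+00, -1.74085890e-01]), 'joint_vel': array([0.00086604, 0.0013077 , 0.00063502, 0.0002118 , 0.00017908,
       0.0019505 ]), 'effort': array([-9.43829473e-04, -4.29519367e+01, -3.26129293e+01, -2.36065089e-04,
        5.47985168e-03,  8.83444102e-06]), 'position': array([200.37705096, 617.78951622, 252.15105006]), 'tcp_rot': array([ 4.35750293e-04,  8.08911631e-01,  5.87929417e-01, -8.85595883e-04]), 'ft_force': array([-0.34365269,  0.12902578, -0.24011187]), 'wrist_torque': array([ 0.01243888, -0.00292016,  0.00564851]), 'grip_width': 1.002103589495111}
top {'fx': 501.57327299108505, 'fy': 501.57327299108505, 'cx': 289.3329008213433, 'cy': 222.4120973360653, 'rvec': array([ 2.16729888, -2.1710424 ,  0.10037779]), 'tvec': array([   2.41253703,  644.53626817, 1160.75393788])}
[ 528.65414405   -4.40848576 1217.90306956]
side {'fx': 445.68214820851904, 'fy': 445.68214820851904, 'cx': 280.05524651154224, 'cy': 202.44765624050024, 'rvec': array([ 2.10795556, -0.14057412,  0.11024802]), 'tvec': array([-611.74848063,   82.39076691,  835.74409533])}
[ 496.35122772 -754.46342844  513.72466243]
{'fx': 304.77515962891755, 'fy': 304.77515962891755, 'cx': 285.2014322747829, 'cy': 209.29868206827658, 'tool_from_camera': array([[ 9.99998426e-01,  1.74639569e-03,  3.14724924e-04,
        -1.05958501e+00],
       [-1.75403665e-03,  9.45905532e-01,  3.24437434e-01,
        -8.33754666e+01],
       [ 2.68896089e-04, -3.24437475e-01,  9.45907106e-01,
        -1.21381880e+02],
       [ 0.00000000e+00,  0.00000000e+00,  0.00000000e+00,
         1.00000000e+00]])}
```

View pics/top0.png

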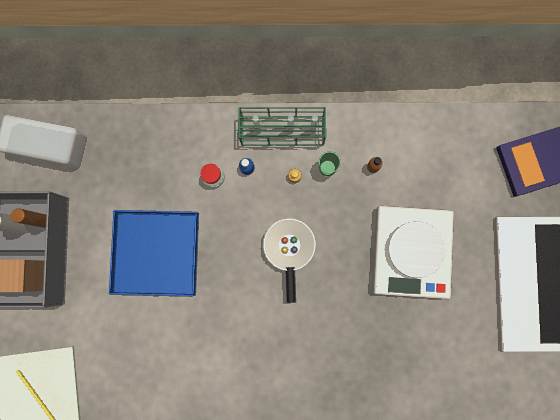

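View pics/side0.png

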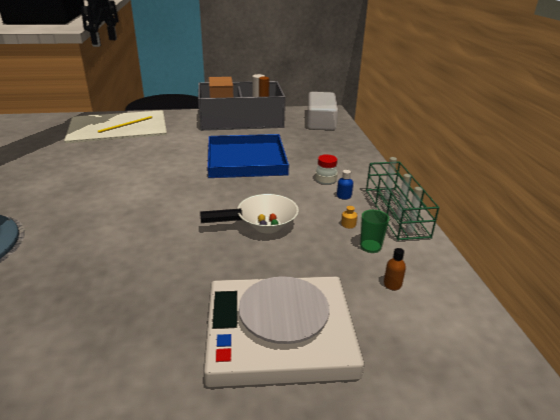

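Top view: dish rim centre ~(289,244), handle end (291,302), pan centre ~(417,249), tray corners (115,211),(198,212),(196,296),(110,295). In the side view, the pan is at ~(284,308), the handle end at (201,217) and the rim at (268,213). I'll triangulate from these.

```bash
cat > h.py <<'E'
import numpy as np,cv2
from scipy.spatial.transform import Rotation as Ro
from bench import *
def ray(name,uv,st=None):
    c=camera_info(name); K=np.array([[c['fx'],0,c['cx']],[0,c['fy'],c['cy']],[0,0,1]])
    d=np.linalg.solve(K,[*uv,1.])
    if name=="wrist":
        T=np.array(c['tool_from_camera']); R=rot(st); 
        return R@T[:3,3]+np.array(st['position']), R@T[:3,:3]@d
    R=cv2.Rodrigues(np.array(c['rvec'],float))[0]; return -R.T@np.array(c['tvec']),R.T@d
def rot(st):
    q=np.array(st['tcp_rot']); return Ro.from_quat([q[1],q[2],q[3],q[0]]).as_matrix()
def at(r,z): o,d=r; return o+d*(z-o[2])/d[2]
def tri(*rs):
    A=0;b=0
    for o,d in rs:
        d=d/np.linalg.norm(d);P=np.eye(3)-np.outer(d,d);A=A+P;b=b+P@o
    p=np.linalg.solve(A,b); return p,[round(float(np.linalg.norm((np.eye(3)-np.outer(d,d)/(d@d))@(p-o))),1) for o,d in rs]
E
python3 - <<'E'
from h import *
np.set_printoptions(precision=1,suppress=True)
for n,a,b in (("pan",(417,249),(284,308)),("rim",(289,244),(268,213)),("hend",(291,302),(201,217)),("hstart",(291,268),(242,214))):
    print(n,tri(ray("top",a),ray("side",b)))
print("dish",at(ray("top",(289.5,244)),42),"hend",at(ray("top",(291,302)),34),"pan",at(ray("top",(417,249)),60))
for uv in ((115,211),(198,212),(196,296),(110,295)): print(at(ray("top",uv),30))
E
```

```text
pan (array([ 579.7, -293.6,   57.7]), [0.0, 0.0])
rim (array([593.3,   2.2,  31.2]), [0.1, 0.1])
hend (array([458.7,  -2.3,  34.1]), [1.1, 1.1])
hstart (array([538.6,  -2.6,  35.5]), [2.0, 2.0])
dish [592.6   0.9  42. ] hend [457.5  -2.3  34. ] pan [ 579.6 -293.    60. ]
[672.9 417.8  30. ]
[670.1 219.3  30. ]
[471.5 220.7  30. ]
[474.1 423.1  30. ]
```

```bash
python3 -m crank '{"slide":[[0,0,0],[0,0,0],[0,0,0]],"turn":[[0,0,-0.94],[0,0,-0.94],[0,0,-0.94]]}' 1 60
python3 -m crank '{"slide":[[-1,0.48,0.2],[-1,0.48,0.2],[-1,0.48,0.2],[-1,0.48,0.2],[-1,0.48,0.2],[-1,0.48,0.2],[-1,0.48,0.2],[-1,0.48,0.2],[-1,0.48,0.2],[-1,0.48,0.2],[-1,0.48,0.2],[-1,0.48,0.2],[-1,0.48,0.2],[-1,0.48,0.2],[-1,0.48,0.2],[-1,0.48,0.2],[-1,0.48,0.2],[-1,0.48,0.2],[-1,0.48,0.2],[-1,0.48,0.2]],"turn":[[0,0,0],[0,0,0],[0,0,0],[0,0,0],[0,0,0],[0,0,0],[0,0,0],[0,0,0],[0,0,0],[0,0,0],[0,0,0],[0,0,0],[0,0,0],[0,0,0],[0,0,0],[0,0,0],[0,0,0],[0,0,0],[0,0,0],[0,0,0]]}'
python3 - <<'E'
from h import *
np.set_printoptions(precision=4,suppress=True)
s=observe();print(s['joint_positions'],s['position']);print(rot(s))
E
```

```text
t: 0.48
position: [199.9, 617.0, 250.2]
tcp_rot: [0.001, 0.695, 0.719, -0.003]
ft_force: [0.1, -0.2, 0.5]
grip_width: 0.998
t: 2.98
position: [512.8, 7.4, 122.0]
tcp_rot: [-0.001, 0.693, 0.721, -0.007]
ft_force: [-0.6, -0.3, 0.9]
grip_width: 0.997
[-0.2016  0.0963  1.9882 -0.0131  1.0667 -1.8062] [512.8407   7.4271 121.9961]
[[-0.0403  0.9991 -0.0117]
 [ 0.9992  0.0402 -0.0093]
 [-0.0088 -0.0121 -0.9999]]
```

```bash
python3 - <<'E'
from h import *
s=observe();im=get_image("wrist");cv2.imwrite("pics/w1.png",im[:,:,::-1])
print(list(s['position']),list(s['tcp_rot']))
E
```

```text
[np.float64(512.8407177283419), np.float64(7.42714360888948), np.float64(121.99605141082817)] [np.float64(-0.0010050168842849596), np.float64(0.6927217364244427), np.float64(0.7211663195659926), np.float64(-0.007397658400330657)]
```

View pics/w1.png

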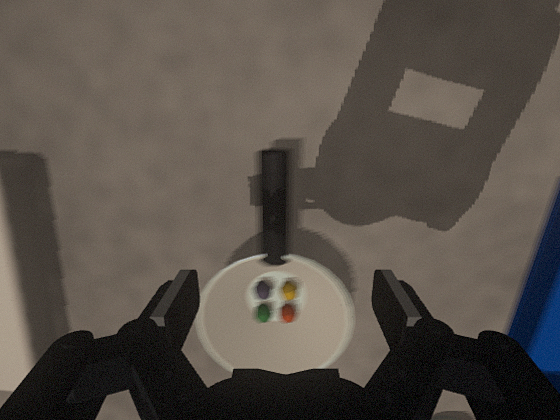

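The wrist view shows the handle from its end at (273,152) to the rim at (275,260), with the rim spanning (198..354, ~308) and all four pieces in the dish.

```bash
python3 - <<'E'
from h import *
np.set_printoptions(precision=4,suppress=True)
s=observe()
A=at(ray("wrist",(273,152),s),42);B=at(ray("wrist",(275,258),s),42);C1=at(ray("wrist",(198,308),s),42);C2=at(ray("wrist",(354,308),s),42)
print(A,B,(C1+C2)/2,C2-C1)
print(tri(ray("wrist",(273,152),s),ray("top",(291,301.5))))
m=(C1+C2)/2; a=m-A; print("yaw",np.arctan2(a[1],a[0]),np.linalg.norm(a))
for g in (A+(B-A)*50/79,):
    g[2]=31; print(g, rot(s).T@(g-s['position'])/30)
E
```

```text
[459.4273  -7.5893  42.    ] [536.8587  -4.0115  42.    ] [580.3083  -2.1597  42.    ] [ -5.816  121.9481   0.    ]
(array([459.0008,  -4.8049,  49.4255]), [2.5, 2.5])
yaw 0.044886230458268665 121.00290533802807
[508.4345  -5.3249  31.    ] [-0.2869 -0.1735  3.03  ]
```

```bash
python3 -m crank '{"slide":[[-0.3,-0.15,0],[0,0,0],[0,0,0.7],[0,0,0.7],[0,0,0.7],[0,0,0.4],[0,0,0.3],[0,0,0]],"turn":[[-0.1,0.07,0],[0,0,0],[0,0,0],[0,0,0],[0,0,0],[0,0,0],[0,0,0],[0,0,0]]}'
python3 - <<'E'
from h import *
np.set_printoptions(precision=4,suppress=True)
s=observe();print(s['joint_positions'],s['position']);print(rot(s))
g=np.array([508.4,-5.3,37]);print(rot(s).T@(g-s['position'])/30)
E
```

```text
t: 4.03
position: [508.3, -2.0, 36.6]
tcp_rot: [0.001, 0.692, 0.721, 0.001]
ft_force: [-0.0, -0.8, 0.6]
grip_width: 0.998
[-0.2273  0.2358  2.0243 -0.      0.8781 -1.8392] [508.3101  -2.0063  36.6244]
[[-0.0411  0.9992  0.0033]
 [ 0.9992  0.0411 -0.0008]
 [-0.0009  0.0032 -1.    ]]
[-0.1098 -0.0015 -0.0124]
```

```bash
python3 -m crank '{"slide":[[-0.1,0,0],[0,0,0],[0,0,0],[0,0,0],[0,0,0],[0,0,0],[0,0,0],[0,0,0]],"turn":[[0,0,0],[0,0,0],[0,0,0],[0,0,0],[0,0,0],[0,0,0],[0,0,0],[0,0,0]]}' -1 90
python3 -m crank '{"slide":[[0,0,-0.3],[0,0,-0.5],[0,0,-0.7],[0,0,-0.8],[0,0,-0.8],[0,0,-0.7],[0,0,-0.5],[0,0,0],[0,0,0]],"turn":[[0,0,0],[0,0,0],[0,0,0],[0,0,0],[0,0,0],[0,0,0],[0,0,0],[0,0,0],[0,0,0]]}'
python3 - <<'E'
from h import *
s=observe();cv2.imwrite("pics/s2.png",cv2.resize(get_image("side")[120:330,140:420,::-1],None,fx=2,fy=2))
w=get_image("wrist");cv2.imwrite("pics/w2.png",w[:,:,::-1])
np.set_printoptions(precision=4,suppress=True);print(s['joint_positions'],s['position'],s['wrist_torque']);print(rot(s))
E
```

```text
t: 5.03
position: [510.1, -5.7, 38.7]
tcp_rot: [0.003, 0.693, 0.721, 0.002]
ft_force: [-0.1, -0.4, -0.3]
grip_width: 0.235
t: 6.15
position: [507.2, -4.9, 175.4]
tcp_rot: [0.002, 0.692, 0.722, 0.001]
ft_force: [0.3, 0.7, -2.2]
grip_width: 0.234
[-0.2332 -0.007   1.9843 -0.0005  1.1588 -1.8454] [507.23    -4.8635 175.3747] [ 0.0424  0.093  -0.0055]
[[-0.0416  0.9991  0.0052]
 [ 0.9991  0.0416 -0.0017]
 [-0.0019  0.0052 -1.    ]]
```

View pics/s2.png

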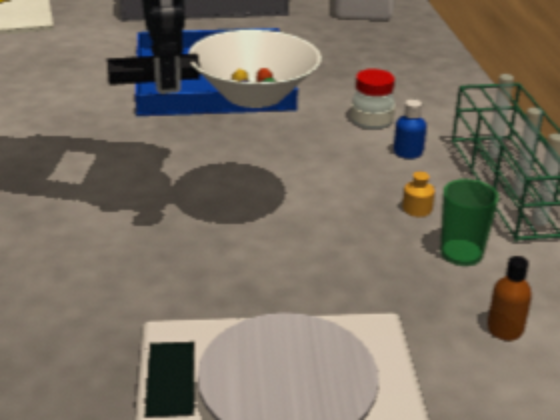

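The dish is held level with the pieces inside. Next I move it above the pan.

```bash
python3 -m crank '{"slide":[[-0.3,0,0],[-0.6,-0.07,0],[-0.8,-0.07,0],[-0.8,-0.07,0],[-0.8,-0.07,0],[-0.8,-0.07,0],[-0.8,-0.07,0],[-0.8,-0.07,0],[-0.8,-0.07,0],[-0.8,-0.07,0],[-0.8,-0.07,0],[-0.7,-0.07,0],[-0.5,-0.05,0],[-0.2,0,0],[0,0,0],[0,0,0]],"turn":[[0,0,0],[0,0,0],[0,0,0],[0,0,0],[0,0,0],[0,0,0],[0,0,0],[0,0,0],[0,0,0],[0,0,0],[0,0,0],[0,0,0],[0,0,0],[0,0,0],[0,0,0],[0,0,0]]}'
python3 - <<'E'
from h import *
cv2.imwrite("pics/t3.png",cv2.resize(get_image("top")[180:340,340:500,::-1],None,fx=3.5,fy=3.5))
np.set_printoptions(precision=4,suppress=True)
s=observe();print(s['joint_positions'],s['position']);R=rot(s);print(R)
d=s['position']+85*R[:,1];print(d,R.T@(np.array([579.6,-293,d[2]])-d)/30)
v=R.T@[0,0,-1];print("turn",np.cross([0,0,1],v)/.12)
E
```

```text
t: 8.25
position: [486.7, -312.7, 170.4]
tcp_rot: [-0.001, 0.695, 0.719, -0.002]
ft_force: [0.6, 0.3, -2.3]
grip_width: 0.237
[-0.7655  0.1706  1.8044 -0.0036  1.1691 -2.3693] [ 486.7775 -312.6555  170.4258]
[[-0.0344  0.9994 -0.0041]
 [ 0.9994  0.0344 -0.0007]
 [-0.0005 -0.0041 -1.    ]]
[ 571.7265 -309.7304  170.0766] [ 0.5483  0.2815 -0.0014]
turn [-0.0342  0.0043  0.    ]
```

View pics/t3.png

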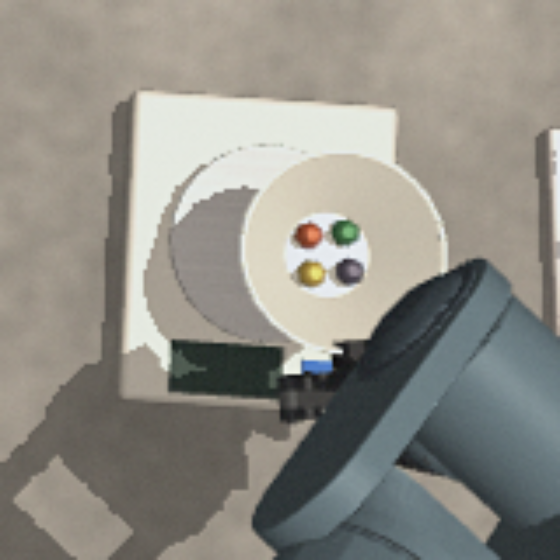

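```bash
python3 - <<'E'
from h import *
np.set_printoptions(precision=2,suppress=True)
s=observe();R=rot(s)
d=at(ray("top",(340+345/3.5,180+252/3.5)),s['position'][2]+5);p=at(ray("top",(340+269/3.5,180+244/3.5)),60)
print(d,p,R.T@(d-s['position']),R.T@(p-d)/30)
E
```

```text
[ 568.23 -308.72  175.43] [ 577.95 -292.61   60.  ] [ 1.12 81.52 -5.34] [0.53 0.36 3.85]
```

```bash
python3 -m crank '{"slide":[[0.25,0.15,0],[0.28,0.17,0],[0,0,0],[0,0,0.4],[0,0,0.6],[0,0,0.6],[0,0,0.4],[0,0,0.2],[0,0,0],[0,0,0]],"turn":[[-0.03,0,0],[0,0,0],[0,0,0],[0,0,0],[0,0,0],[0,0,0],[0,0,0],[0,0,0],[0,0,0],[0,0,0]]}'
python3 - <<'E'
from h import *
np.set_printoptions(precision=4,suppress=True)
s=observe();print(s['position'],s['ft_force']);R=rot(s);print(R)
d=s['position']+84*R[:,1];print(d,R.T@(np.array([579,-293,d[2]])-d)/30)
v=R.T@[0,0,-1];print("turn",np.cross([0,0,1],v)/.12)
E
```

```text
t: 9.55
position: [496.4, -293.8, 99.4]
tcp_rot: [-0.001, 0.694, 0.72, -0.0]
ft_force: [-0.8, 0.6, -0.1]
grip_width: 0.234
[ 496.4304 -293.7622   99.4325] [-0.7773  0.5851 -0.0856]
[[-0.0364  0.9993 -0.0013]
 [ 0.9993  0.0364  0.0011]
 [ 0.0011 -0.0013 -1.    ]]
[ 580.3747 -290.706    99.3245] [-0.0747 -0.0486 -0.    ]
turn [-0.0107 -0.0093  0.    ]
```

Vertical force fell from -2.3 to -0.1 N, so the dish is on the pan. I'll release, wait and check.

```bash
python3 -m crank '{"slide":[[0,0,0],[0,0,0],[0,0,0],[0,0,0],[0,0,0],[0,0,0],[0,0,0],[0,0,0],[0,0,0],[0,0,0],[0,0,0],[0,0,0],[0,0,0],[0,0,0],[0,0,0],[0,0,0],[0,0,0],[0,0,0]],"turn":[[0,0,0],[0,0,0],[0,0,0],[0,0,0],[0,0,0],[0,0,0],[0,0,0],[0,0,0],[0,0,0],[0,0,0],[0,0,0],[0,0,0],[0,0,0],[0,0,0],[0,0,0],[0,0,0],[0,0,0],[0,0,0]]}' 0.6
python3 - <<'E'
from h import *
a=cv2.resize(get_image("side")[250:400,180:380,::-1],(533,400));b=cv2.resize(get_image("top")[190:310,350:470,::-1],(266,266))
c=np.zeros((400,799,3),np.uint8);c[:,:533]=a;c[:266,533:]=b;cv2.imwrite("pics/c4.png",c);print(observe()['position'])
E
```

```text
t: 11.8
position: [497.8, -294.9, 101.3]
tcp_rot: [0.002, 0.694, 0.72, 0.0]
ft_force: [-0.3, -0.2, -0.3]
grip_width: 0.798
[ 497.79746019 -294.8901005   101.26706072]
```

View pics/c4.png

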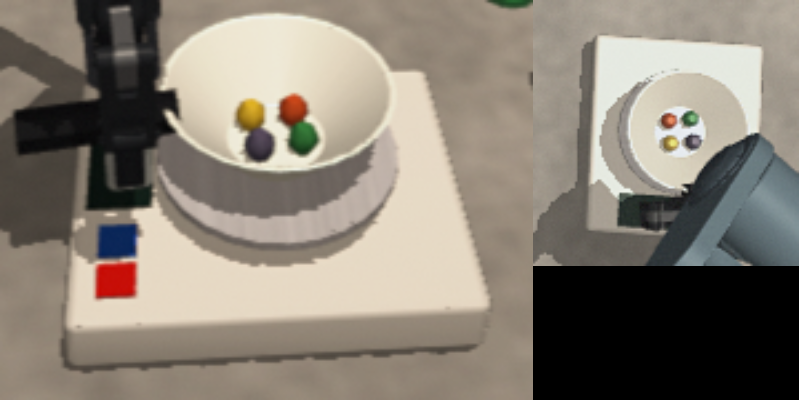

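The dish stands upright on the pan, near its centre, with all four pieces inside. It stayed released for about 2 s. Next: regrasp, lift, carry to the tray.

```bash
python3 -m crank '{"slide":[[0,0,0.04],[0,0,0],[0,0,0],[0,0,0],[0,0,0],[0,0,0],[0,0,0],[0,0,0],[0,0,-0.3],[0,0,-0.5],[0,0,-0.7],[0,0,-0.7],[0,0,-0.6],[0,0,-0.3],[0,0,0]],"turn":[[0,0,0],[0,0,0],[0,0,0],[0,0,0],[0,0,0],[0,0,0],[0,0,0],[0,0,0],[0,0,0],[0,0,0],[0,0,0],[0,0,0],[0,0,0],[0,0,0],[0,0,0]]}' -1 100
python3 -m crank '{"slide":[[0.3,0,0],[0.6,0,0],[0.8,0,0],[1,0.02,0],[1,0.02,0],[1,0.02,0],[1,0.02,0],[1,0.02,0],[1,0.02,0],[1,0.02,0],[1,0.02,0],[1,0.02,0],[1,0.02,0],[1,0.02,0],[1,0.02,0],[1,0.02,0],[1,0.02,0],[1,0.02,0],[1,0.02,0],[0.8,0.02,0]],"turn":[[0,0,0],[0,0,0],[0,0,0],[0,0,0],[0,0,0],[0,0,0],[0,0,0],[0,0,0],[0,0,0],[0,0,0],[0,0,0],[0,0,0],[0,0,0],[0,0,0],[0,0,0],[0,0,0],[0,0,0],[0,0,0],[0,0,0],[0,0,0]]}'
python3 -m crank '{"slide":[[0.5,0,0],[0.2,0,0],[0,0,0]],"turn":[[0,0,0],[0,0,0],[0,0,0]]}'
python3 - <<'E'
from h import *
np.set_printoptions(precision=4,suppress=True)
s=observe();print(s['joint_positions'],s['position'],s['ft_force']);R=rot(s);print(R)
d=s['position']+84*R[:,1];print(d,R.T@(np.array([572,320,d[2]])-d)/30)
v=R.T@[0,0,-1];print("turn",np.cross([0,0,1],v)/.12)
E
```

```text
t: 13.78
position: [496.8, -294.2, 198.6]
tcp_rot: [0.001, 0.694, 0.72, -0.0]
ft_force: [-0.3, -0.6, -2.6]
grip_width: 0.234
t: 16.27
position: [461.1, 304.0, 191.7]
tcp_rot: [-0.01, 0.689, 0.725, -0.003]
ft_force: [0.4, -0.8, -3.2]
grip_width: 0.234
t: 16.65
position: [456.8, 327.7, 191.0]
tcp_rot: [-0.011, 0.687, 0.726, -0.004]
ft_force: [-0.2, -0.9, -2.1]
grip_width: 0.233
[ 0.4137  0.1128  1.828   0.0177  1.2164 -1.2185] [456.761  327.7265 191.0403] [-0.2416 -0.8673 -2.0915]
[[-0.055   0.9983 -0.021 ]
 [ 0.9984  0.0552  0.0089]
 [ 0.01   -0.0205 -0.9997]]
[540.6151 332.3665 189.3178] [-0.4692  1.0216 -0.0257]
turn [-0.1709 -0.0836  0.    ]
```

```bash
python3 -m crank '{"slide":[[-0.2,0.5,0],[-0.2,0.5,0],[0,0,0],[0,0,0],[0,0,0],[0,0,0],[0,0,0],[0,0,0],[0,0,0],[0,0,0],[0,0,0]],"turn":[[-0.17,-0.08,0],[0,0,0],[0,0.3,0],[0,0.7,0],[0,1,0],[0,1,0],[0,1,0],[0,1,0],[0,0.7,0],[0,0.3,0],[0,0,0]]}'
python3 - <<'E'
from h import *
np.set_printoptions(precision=4,suppress=True)
s=observe();print(s['joint_positions'],s['position'],s['ft_force']);R=rot(s);print(R)
d=s['position']+84*R[:,1];print(d,R.T@(np.array([572,320,190])-d)/30)
print("lean",np.degrees(np.arccos(-R[2,2])), "level",R.T@[0,0,1])
E
```

```text
t: 18.02
position: [494.2, 309.5, 191.4]
tcp_rot: [-0.261, 0.643, 0.673, 0.255]
ft_force: [0.1, 0.3, -1.6]
grip_width: 0.23
[ 0.0776  0.0985  1.9695  0.8227  1.1847 -1.9075] [494.1807 309.4986 191.4457] [ 0.0967  0.2673 -1.5739]
[[-0.0362  0.9991 -0.0224]
 [ 0.7326  0.0418  0.6793]
 [ 0.6796  0.0082 -0.7335]]
[578.1045 313.0085 192.1377] [ 0.1297 -0.1941  0.2151]
lean 42.81984389302302 level [ 0.6796  0.0082 -0.7335]
```

```bash
python3 -m crank '{"slide":[[-0.3,0,0.35],[0,0,0],[0,0,0],[0,0,0],[0,0,0],[0,0,0],[0,0,0],[0,0,0],[0,0,0]],"turn":[[0,0.3,0],[0,0.7,0],[0,1,0],[0,1,0],[0,1,0],[0,1,0],[0,0.8,0],[0,0.3,0],[0,0,0]]}'
python3 - <<'E'
from h import *
np.set_printoptions(precision=4,suppress=True)
s=observe();print(s['joint_positions'],s['position'],s['ft_force']);R=rot(s);print(R)
d=s['position']+84*R[:,1];print(d)
print("lean",np.degrees(np.arccos(-R[2,2])))
a=cv2.resize(get_image("side")[60:250,120:360,::-1],(533,422));b=cv2.resize(get_image("top")[190:320,90:220,::-1],(266,266))
c=np.zeros((422,799,3),np.uint8);c[:,:533]=a;c[:266,533:]=b;cv2.imwrite("pics/c5.png",c)
E
```

```text
t: 19.15
position: [499.9, 308.6, 181.1]
tcp_rot: [-0.482, 0.504, 0.534, 0.477]
ft_force: [0.5, -0.6, -1.1]
grip_width: 0.234
[-0.0701  0.396   1.9957  1.4406  1.5836 -2.4203] [499.8983 308.5741 181.0796] [ 0.5309 -0.6426 -1.0616]
[[-0.0263  0.9991 -0.034 ]
 [ 0.0782  0.036   0.9963]
 [ 0.9966  0.0236 -0.0791]]
[583.8205 311.5992 183.0581]
lean 85.46358566465702
```

View pics/c5.png

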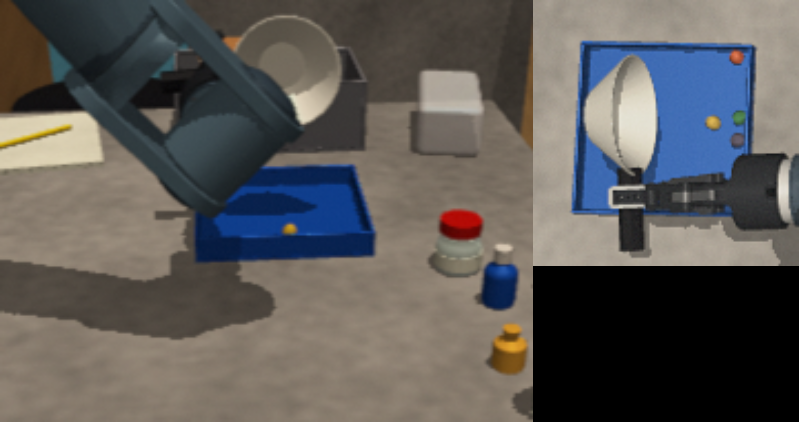

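All four pieces lie in the tray: red (737,57), green (739,117), grey (737,140) and yellow (712,122) in the crop, all inside the wall at ~750. The dish is empty. Now I roll back.

```bash
python3 -m crank '{"slide":[[0,0,0],[0,0,0],[0,0,0],[0,0,0],[0,0,0],[0,0,0],[0,0,0],[0,0,0],[0,0,0],[0,0,0],[0,0,0],[0,0,0],[0,0,0],[0,0,0],[0,0,0],[0,0,0]],"turn":[[0,-0.4,0],[0,-0.8,0],[0,-1,0],[0,-1,0],[0,-1,0],[0,-1,0],[0,-1,0],[0,-1,0],[0,-1,0],[0,-1,0],[0,-1,0],[0,-1,0],[0,-0.7,0],[0,-0.3,0],[0,0,0],[0,0,0]]}'
python3 - <<'E'
from h import *
np.set_printoptions(precision=4,suppress=True)
s=observe();print(s['joint_positions'],s['position'],s['ft_force']);R=rot(s);print(R)
d=s['position']+84*R[:,1];print(d,R.T@(np.array([579,-293,d[2]])-d)/30)
v=R.T@[0,0,-1];print("turn",np.cross([0,0,1],v)/.12)
E
```

```text
t: 21.25
position: [502.3, 310.2, 202.1]
tcp_rot: [0.034, 0.695, 0.718, 0.014]
ft_force: [0.1, -0.2, -1.1]
grip_width: 0.237
[ 0.3814  0.1365  1.7814 -0.0545  1.1717 -1.2021] [502.3163 310.1992 202.106 ] [ 0.0516 -0.1514 -1.076 ]
[[-0.0315  0.9972  0.0674]
 [ 0.9991  0.0334 -0.027 ]
 [-0.0292  0.0665 -0.9974]]
[586.0833 313.0063 207.6933] [-20.1741  -0.9105   0.5303]
turn [ 0.5543  0.2435 -0.    ]
```

```bash
python3 -m crank '{"slide":[[0,0,0],[-0.3,0,0],[-0.6,-0.04,0],[-1,-0.04,0],[-1,-0.04,0],[-1,-0.04,0],[-1,-0.04,0],[-1,-0.04,0],[-1,-0.04,0],[-1,-0.04,0],[-1,-0.04,0],[-1,-0.04,0],[-1,-0.04,0],[-1,-0.04,0],[-1,-0.04,0],[-1,-0.04,0],[-1,-0.04,0],[-1,-0.04,0],[-1,-0.04,0],[-0.7,-0.04,0]],"turn":[[0.55,0.24,0],[0,0,0],[0,0,0],[0,0,0],[0,0,0],[0,0,0],[0,0,0],[0,0,0],[0,0,0],[0,0,0],[0,0,0],[0,0,0],[0,0,0],[0,0,0],[0,0,0],[0,0,0],[0,0,0],[0,0,0],[0,0,0],[0,0,0]]}'
python3 -m crank '{"slide":[[-0.4,0,0],[-0.2,0,0],[0,0,0]],"turn":[[0,0,0],[0,0,0],[0,0,0]]}'
python3 - <<'E'
from h import *
np.set_printoptions(precision=4,suppress=True)
s=observe();print(s['joint_positions'],s['position'],s['ft_force']);R=rot(s);print(R)
d=s['position']+84*R[:,1];print(d,R.T@(np.array([579,-293,d[2]])-d)/30)
v=R.T@[0,0,-1];print("turn",np.cross([0,0,1],v)/.12)
E
```

```text
t: 23.75
position: [481.1, -249.7, 204.6]
tcp_rot: [0.008, 0.699, 0.715, -0.003]
ft_force: [0.6, -1.1, -1.6]
grip_width: 0.229
t: 24.12
position: [480.5, -269.1, 204.7]
tcp_rot: [0.008, 0.7, 0.715, -0.003]
ft_force: [-0.4, 1.0, -1.2]
grip_width: 0.233
[-0.7137  0.056   1.862  -0.0067  1.2082 -2.3033] [ 480.5079 -269.0896  204.6662] [-0.4424  1.0204 -1.157 ]
[[-0.0211  0.9997  0.0075]
 [ 0.9997  0.0212 -0.0148]
 [-0.015   0.0072 -0.9999]]
[ 564.4868 -267.3082  205.272 ] [-0.8663  0.4655  0.0163]
turn [ 0.0601  0.1247 -0.    ]
```

```bash
python3 -m crank '{"slide":[[-0.4,0.2,0.3],[-0.45,0.25,0.6],[0,0,0.7],[0,0,0.6],[0,0,0.3],[0,0,0],[0,0,0]],"turn":[[0.06,0.12,0],[0,0,0],[0,0,0],[0,0,0],[0,0,0],[0,0,0],[0,0,0]]}'
python3 - <<'E'
from h import *
np.set_printoptions(precision=4,suppress=True)
s=observe();print(s['joint_positions'],s['position'],s['ft_force']);R=rot(s);print(R)
d=s['position']+84*R[:,1];print(d,R.T@(np.array([579,-293,d[2]])-d)/30)
v=R.T@[0,0,-1];print("turn",np.cross([0,0,1],v)/.12)
a=cv2.resize(get_image("side")[220:400,160:400,::-1],(533,400));b=cv2.resize(get_image("top")[190:310,350:470,::-1],(266,266))
c=np.zeros((400,799,3),np.uint8);c[:,:533]=a;c[:266,533:]=b;cv2.imwrite("pics/c6.png",c)
E
```

```text
t: 25.0
position: [496.9, -291.4, 128.7]
tcp_rot: [0.001, 0.697, 0.717, 0.0]
ft_force: [0.3, -0.4, -1.2]
grip_width: 0.235
[-0.7274  0.219   1.834   0.0006  1.0868 -2.3258] [ 496.8541 -291.4254  128.6532] [ 0.3165 -0.4214 -1.2148]
[[-0.0273  0.9996  0.0017]
 [ 0.9996  0.0273 -0.0008]
 [-0.0008  0.0017 -1.    ]]
[ 580.8228 -289.136   128.7921] [-0.1271 -0.0642 -0.    ]
turn [ 0.0138  0.007  -0.    ]
```

View pics/c6.png

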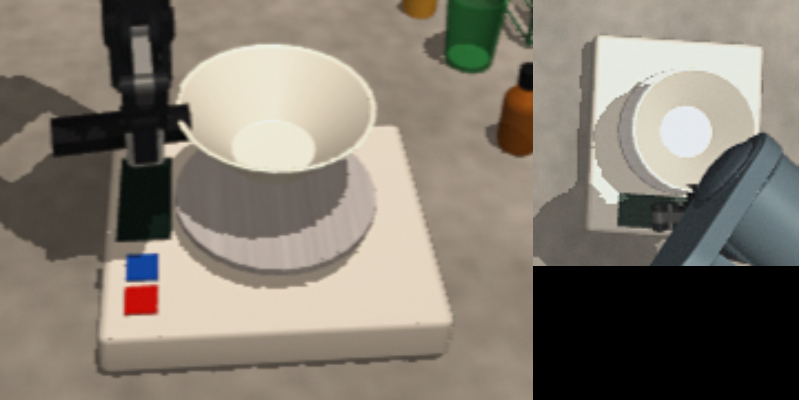

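The dish is empty, level and centred above the pan. I'll lower it about 29 mm to the same 99–100 mm.

```bash
python3 -m crank '{"slide":[[-0.05,0,0.3],[0,0,0.35],[0,0,0.2],[0,0,0.07],[0,0,0],[0,0,0]],"turn":[[0,0,0],[0,0,0],[0,0,0],[0,0,0],[0,0,0],[0,0,0]]}'
```

```text
t: 25.85
position: [497.4, -293.7, 100.6]
tcp_rot: [0.002, 0.697, 0.717, 0.0]
ft_force: [-0.8, 1.0, -0.2]
grip_width: 0.232
```

```bash
python3 -m crank '{"slide":[[0,0,0.05],[0,0,0]],"turn":[[0,0,0],[0,0,0]]}'
python3 -m crank '{"slide":[[0,0,0],[0,0,0],[0,0,0],[0,0,0],[0,0,0],[0,0,0],[0,0,0],[0,0,0]],"turn":[[0,0,0],[0,0,0],[0,0,0],[0,0,0],[0,0,0],[0,0,0],[0,0,0],[0,0,0]]}' 1
python3 -m crank '{"slide":[[0,0,-0.2],[0,0,-0.4],[0,0,-0.6],[0,0,-0.8],[0,0,-0.8],[0,0,-0.8],[0,0,-0.6],[0,0,-0.3],[0,0,0],[0,0,0]],"turn":[[0,0,0],[0,0,0],[0,0,0],[0,0,0],[0,0,0],[0,0,0],[0,0,0],[0,0,0],[0,0,0],[0,0,0]]}'
python3 - <<'E'
from h import *
a=cv2.resize(get_image("side")[100:400,160:420,::-1],(485,560));t=get_image("top")[:,:,::-1];b=cv2.resize(t[190:310,350:470],(300,280));d=cv2.resize(t[195:315,95:215],(300,280))
cv2.imwrite("pics/c7.png",np.hstack([a,np.vstack([b,d])]))
E
```

```text
t: 26.1
position: [497.6, -294.0, 100.2]
tcp_rot: [0.002, 0.697, 0.717, 0.0]
ft_force: [-0.8, 2.1, 1.4]
grip_width: 0.235
t: 27.1
position: [498.1, -294.4, 100.1]
tcp_rot: [0.003, 0.697, 0.717, 0.0]
ft_force: [0.5, -1.3, 0.1]
grip_width: 1.0
t: 28.35
position: [497.9, -294.2, 247.1]
tcp_rot: [0.006, 0.697, 0.717, 0.0]
ft_force: [0.2, -0.5, -0.1]
grip_width: 1.0
```

View pics/c7.png

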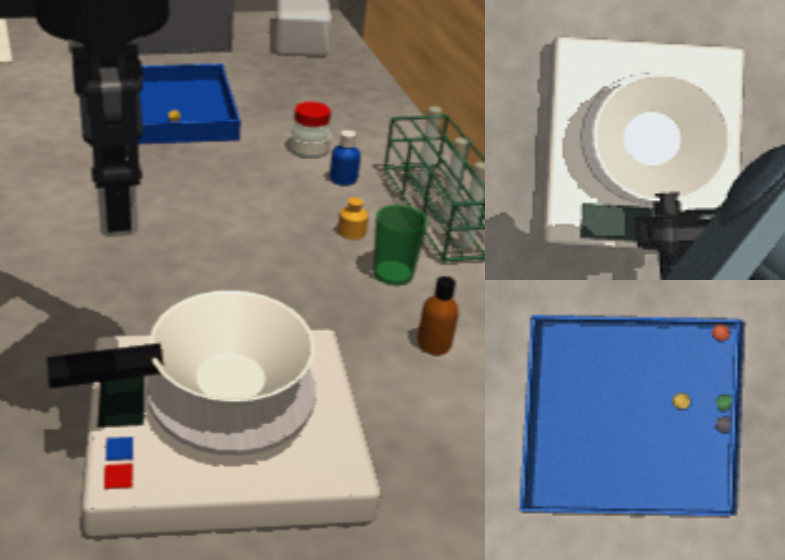

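The dish stands upright and empty near the pan's centre, the gripper is clear above it, and all four pieces are inside the tray. I'm handing in.

```bash
python3 - <<'E'
from h import *
print(at(ray("top",(420.4,249)),102)[:2]); print(manip.finish_job())
E
```

```text
[ 577.73798779 -290.05831628]
the job is handed in; nothing more can be done
None
```

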